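# Clamp the coated panel and hold the gauge probe on its ring mark

## Task

Swing the holder's hinged bar fully down over the coated panel until it rests in its forked catch. Then take the gauge probe out of its stand, set its tip inside the ring printed on the panel (not the cross or the square), and hold it there upright with a light press, its sprung tip pushed only part of the way in. Finish while still holding the probe on the spot, and leave the jar, the beaker and the tip box where they are.

Things in the scene. Friction and masses are not known exactly. Their poses are not given: they have to be found in the camera images.
- holder: Panel holder, fixed: dark steel base 190 x 150 mm (its x, y), light grey coated panel 165 x 100 mm on it, panel top 25 mm above the bench. Origin at the centre of its underside, z up. Closed, the bar lies along y at x = +52 mm. The catch, a fork of two steel cheeks 24 mm apart, top 44 mm above the bench, is at x = +52, y = +62 mm; the hinge, cheek tops at 42 mm, at x = +52, y = -62 mm.
- bar (a joint): Hinged steel bar, angle in rad: 0 = lying level in its catch (end stop), growing as its free end swings up; 1.55 = upright (end stop). Flat strip 18 mm wide, 6 mm thick, 138 mm from hinge to free end, with a 12 mm upturned lip there. Stiff hinge: it stays where it is left and must be pushed all the way (1 to 4 N); it does not spring back.
- bar_hinge (a point): Point on the bar's hinge axis, mid-width of the bar, 33 mm above the bench. The axis runs along the holder's x; closed, the bar runs from here along the holder's +y, its mid-thickness at this height.
- bar_end (a point): Point on the bar's upper face at the foot of the lip, at the free end, 136 mm from the hinge axis; it moves with the bar. Closed, it lies 36 mm above the bench.
- ring_spot (a point): Centre of the printed ring, 22 mm outer and 16 mm inner diameter with a small dot in the middle, on the panel's top face, 25 mm above the bench; z up. A cross and a square outline of the same ink and about the same size are printed elsewhere on the panel, and the three change places.
- probe_center (a point): Middle of the probe's handle, a white 26 x 26 mm square bar with flats along this point's x and y, from 44 mm below to 45 mm above this point. The unpressed tip's end lies 105 mm below this point along the probe's own z (z points from tip to handle).
- probe_tip (a point): End of the probe's sprung brass tip, on the probe's axis. The tip slides up to 10 mm into the shaft against a spring: about 0.7 N to start moving, 4.2 N when pushed all the way in (0.35 N per mm).
- probe: The probe: 152 mm long, about 150 g, upright in its stand at the start. Under the handle a round collar 32 mm across and 6 mm high, then a round shaft 16 mm across, 40 mm long, then a brass sprung tip 8 mm across. Origin on its axis at the unpressed tip's end, z towards the handle.
- stand: Probe stand, fixed: grey block 90 x 90 mm, 60 mm high, origin at the centre of its underside, with a 21 mm hole straight down its middle. The probe's collar rests on its top, the shaft and tip (55 mm) hang in the hole, so the probe must be raised at least 60 mm straight up to come out.
- amber_jar: Bystander: amber jar 52 mm across, 85 mm high, origin at the centre of its underside. Leave it alone.
- beaker: Bystander: open glass beaker 64 mm across, 75 mm high, origin at the centre of its underside. Leave it alone.
- tip_box: Bystander: open white box with compartments, 70 x 110 mm (x, y), 50 mm high, origin at the centre of its underside. Leave it alone.
There are look-alikes about, which are no part of the job. What is shaped like the probe but orange or red is not meant.

How it is judged:
By the outcome, as a careful person would: the job done as asked, in the order asked, and still so for the second after the job is handed in, while the arm keeps its last pose, push and grip.
It also fails if it takes over 64 s, if anything falls off the work surface, if the arm or the gripper's body presses on something with over 40 N, if the wrist force passes 120 N, or if a joint passes its speed limit or range.

## Robot

A 6-joint arm with a two-finger parallel gripper is mounted at the origin on the work surface. World frame = base frame: x ahead of the robot, y to its left, z up, the work surface at z = 0. Lengths are in m, angles in rad, forces in N, time in s.
With the tool pointing down it reaches from about 0.35 to 0.775 m from the base axis. Payload 5.5 kg.
Tool frame: the origin (TCP) lies at the very end of the fingers, on their centre line; the grasp point (between the pads) lies 19 mm behind it (manip.hold_point_z is the x of the grasp point in the tool frame, in m); x points along the fingers, y is the direction in which the jaws open and shut, and the axes are right-handed (so a half turn about x gives the same grasp; the last joint's range is limited). The gripper opens to 85 mm and grips with 20 to 120 N. Pads are 22 mm wide; open, the fingers measure 114 mm over their backs; the gripper's body (76 mm by 85 mm) begins 54 mm behind the grasp point. The pads swing forward as they close: fully open they stand 13 mm farther back than shut.
Start: joints at [1.094, 0.313, 0.046, 1.304, 0, 1.431], TCP at [0.19, 0.543, 0.231] pointing down, gripper open.
Joint ranges: [-2.76, 2.76], [-0.86, 1.69], [-1.03, 1.26], [-2.2, 2.34], [-1.47, 1.5], [-3.14, 3.14]. Speed limits (rad/s): [2.57, 2.57, 3.14, 3.14, 3.14, 3.14].

## Interface

Orientations are given as a unit quaternion [w, x, y, z].
In Python, from workcell import monitor, read_camera, order, manip gives the robot as it stands.
- The arm moves only by the shell command python3 -m creep 'ROWS' [OPENING] [FORCE]. ROWS is JSON, a list of rows, each a list of 6 numbers: the shift along the tool's x, y, z in units of 30 mm (1.0 is 30 mm), then the turn, a rotation vector about the tool's x, y, z in units of 8 degrees (1.0 is 8 degrees). A call has 1 to 12 rows; each row is the pose to reach, as a shift and turn from the pose commanded when the call began, along the tool's axes at that moment; what a row does not reach only later rows make up. A row lasts 1/10 s, in which the tool goes at most 50 mm and 8.59 degrees, less where a joint would pass 70% of its speed; a pose out of reach is approached as far as the arm can. A call with a gripper value outside its range is refused whole. OPENING is the closure, from -1 (fully open) to 1 (shut), set as the call begins (- or left out, the last holds). The fingers move at their own pace and stop on an object; FORCE is the grip in N (left out, the last holds). Time passes only in rows, so rows that repeat a pose let the fingers close. It gives the time, the measured TCP pose, the force and the opening at its end, in the units of the state.
- monitor.sense(): the state, without advancing time (a new reading comes with each control period).
- read_camera(name): name is "scene" or "top" or "wrist"; returns a dict with "pixels" (384x512x3 uint8, red, green, blue), "z_map" (384x512 float32, m along the optical axis (not along the pixel's ray), 0 where there is no reading), "K" (3x3 intrinsics, pixels), "k1" (the pictures are not rectified: a ray, as slopes to the right and down, at radius r is drawn at 1 + k1 r^2 times it, then the intrinsics apply), "R" (3x3) and "t" (3): a world point X has camera coordinates R X + t. Camera axes: x right, y down, z forward; pixel columns grow to the right and rows downward; lengths in m; the calibration is good to about 2 mm. A picture is of the moment at which its call begins.
- order.hand_in(): hands the job in, once; it reports no verdict.
The state is a dict: "time_s": time; "q": joint angles; "joint_vel": joint speeds; "joint_efforts": joint torques, N m; "ee_pos": TCP position; "eef_rot": TCP orientation; "wrist_force": force on the tool from outside, world axes, zero at the start; "wrist_torque": the same for the moment, N m; "grip_width": finger opening in m.
Only numpy, scipy, OpenCV 4.12 (cv2) and the standard library are available. Lean on these libraries where they do the work, as an engineer would, in place of code of your own. Each camera call takes 0.05 s, during which the arm holds its last target.

## Working session

There is one attempt and no reset: what is moved stays moved. The work goes in short steps, Python scripts to look and compute and a shell command to move; the robot and the scene stay as the last step left them, time stands still between calls to the robot, and variables do not carry over. Pictures are saved under pics/ and viewed, and the job is handed in when it is done.

```bash
ls; mkdir -p pics; cat > h.py <<'E'
import numpy as np, cv2
from workcell import monitor, read_camera, order, manip
def save(name,fn,crop=None,scale=1):
    c=read_camera(name); np.savez('pics/'+fn+'.npz',**c)
    im=cv2.cvtColor(c['pixels'],cv2.COLOR_RGB2BGR)
    if crop: x0,y0,x1,y1=crop; im=im[y0:y1,x0:x1]
    im=cv2.resize(im,None,fx=scale,fy=scale,interpolation=cv2.INTER_CUBIC)
    cv2.imwrite('pics/'+fn+'.png',im); return c
def crop(fn,out,c,scale):
    d=np.load('pics/'+fn+'.npz'); im=cv2.cvtColor(d['pixels'],cv2.COLOR_RGB2BGR)[c[1]:c[3],c[0]:c[2]]
    cv2.imwrite('pics/'+out+'.png',cv2.resize(im,None,fx=scale,fy=scale,interpolation=cv2.INTER_CUBIC))
def ray(d,u,v):
    K=d['K'];k=float(d['k1']);p=np.array([(u-K[0,2])/K[0,0],(v-K[1,2])/K[1,1]])
    s=p.copy()
    for _ in range(30): s=p/(1+k*(s@s))
    R=d['R'];t=d['t']; o=-R.T@t; return o,R.T@np.array([s[0],s[1],1.])
def atz(d,u,v,z):
    o,r=ray(d,u,v); return o+r*(z-o[2])/r[2]
def dep(d,u,v):
    o,r=ray(d,u,v); return o+r*float(d['z_map'][int(round(v)),int(round(u))])
def tri(*obs):
    A=np.zeros((3,3));b=np.zeros(3)
    L=[]
    for d,u,v in obs:
        o,r=ray(d,u,v); r=r/np.linalg.norm(r);P=np.eye(3)-np.outer(r,r);A+=P;b+=P@o;L.append((P,o))
    X=np.linalg.solve(A,b); return X,[np.linalg.norm(P@(X-o)) for P,o in L]
def proj(d,X):
    c=d['R']@np.array(X)+d['t']; s=c[:2]/c[2]; s=s*(1+float(d['k1'])*(s@s)); K=d['K']
    return K[0,0]*s[0]+K[0,2],K[1,1]*s[1]+K[1,2]
def L(fn): return np.load('pics/'+fn+'.npz')
E
python3 - <<'E'
from h import *
for n in ['scene','top','wrist']: save(n,n+'0',None,1.5)
s=monitor.sense()
for k in s: print(k,np.round(s[k],4))
print(manip.hold_point_z)
E
```

```text
pics
time_s 0.15
q [1.0944 0.3139 0.0452 1.3036 0.     1.4312]
joint_vel [ 0.0003 -0.0014  0.0027 -0.      0.     -0.0015]
joint_efforts [ 1.70000e-03 -4.81065e+01  2.98815e+01  1.39000e-02 -1.00000e-04
 -0.00000e+00]
ee_pos [0.1899 0.5423 0.2306]
eef_rot [ 0.6969  0.118   0.6973 -0.119 ]
wrist_force [ 0.0303  0.1668 -0.0768]
wrist_torque [ 0.0298 -0.0351  0.0199]
grip_width 0.0852
-0.0187
```

View pics/scene0.png

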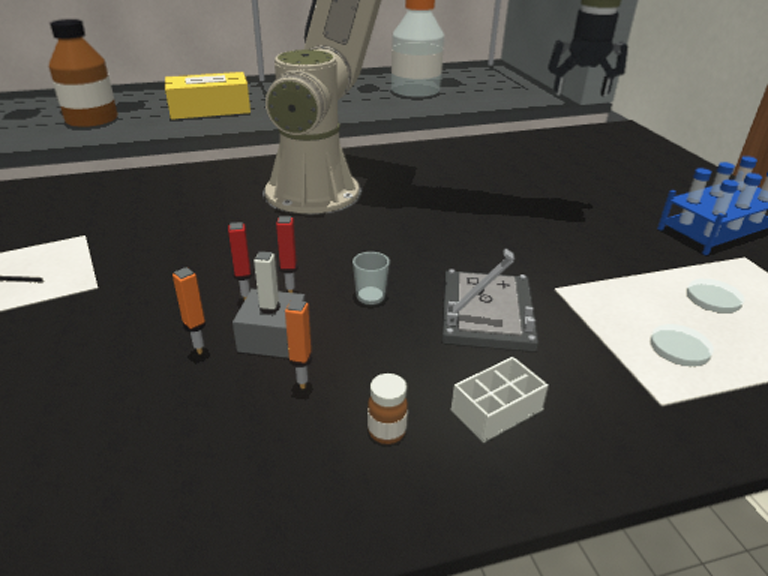

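View pics/top0.png

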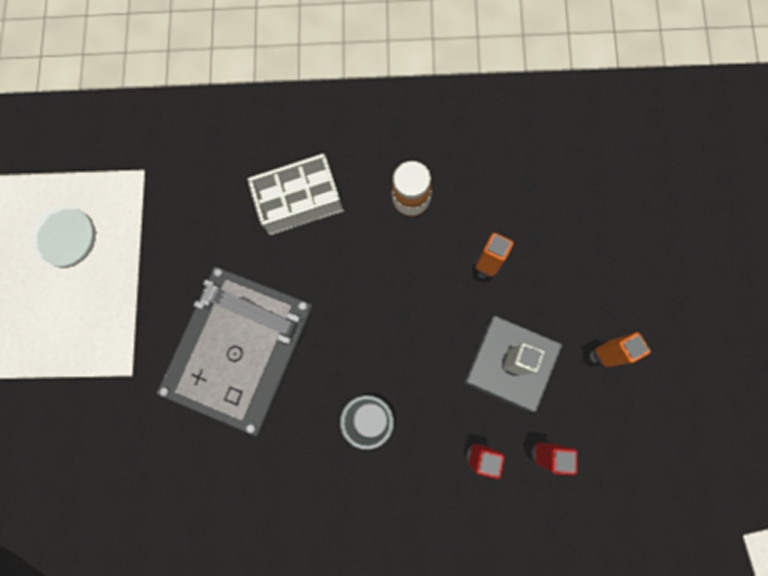

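View pics/wrist0.png

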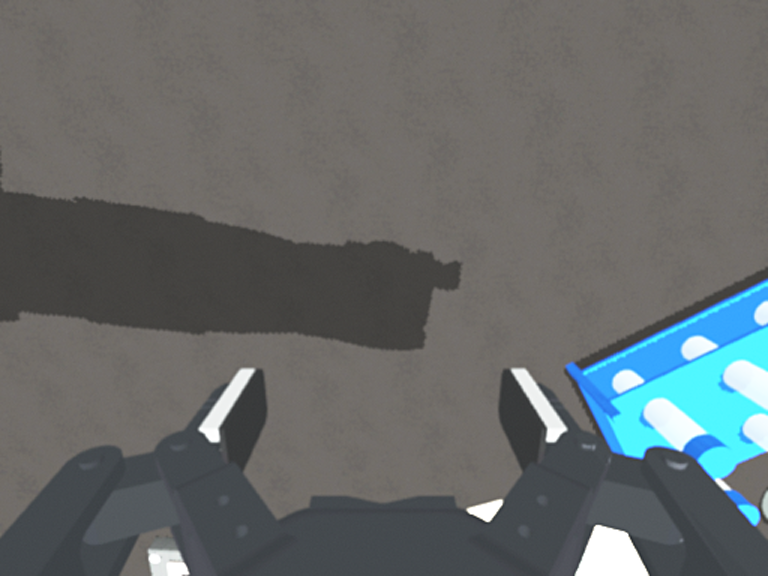

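The scene view shows the robot at the back and the bar half raised. The white probe is in the stand at about (266,280), with two red and two orange look-alikes around it. In the top view the ring is at (235,354), the cross at (198,378) and the square at (233,396), all in 1.5x pixels. Next I'll enlarge these areas.

```bash
python3 - <<'E'
from h import *
crop('top0','t_h',(95,165,220,300),6/1.4)
crop('top0','t_s',(290,190,390,290),6)
crop('scene0','s_h',(285,155,370,240),7)
crop('scene0','s_s',(110,130,220,265),4.4)
E
```

```text
(no output)
```

View pics/t_h.png

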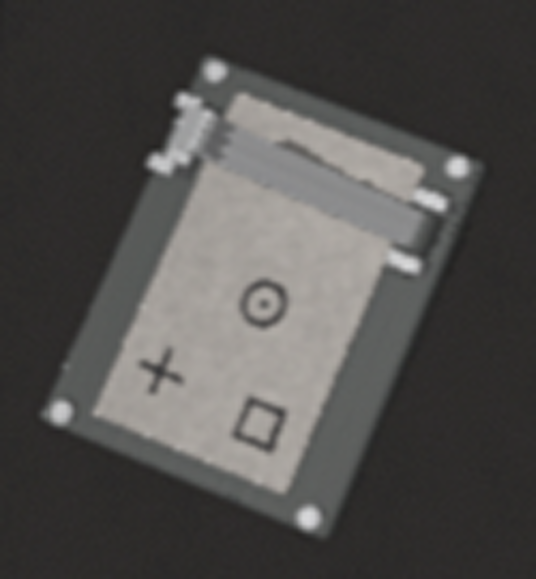

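View pics/t_s.png

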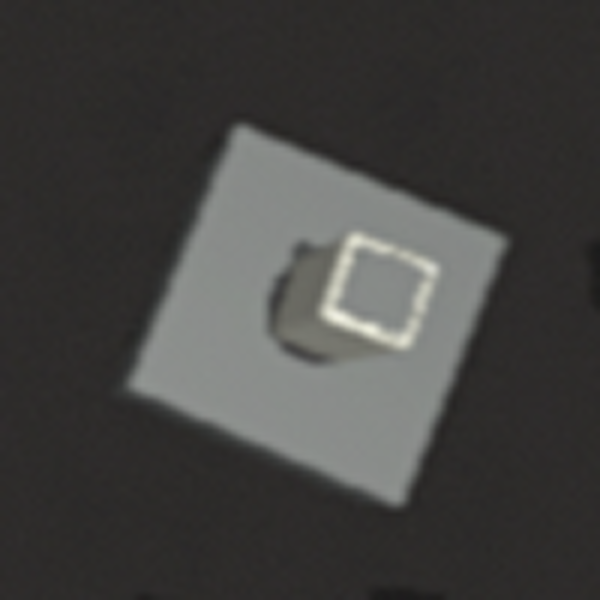

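View pics/s_h.png

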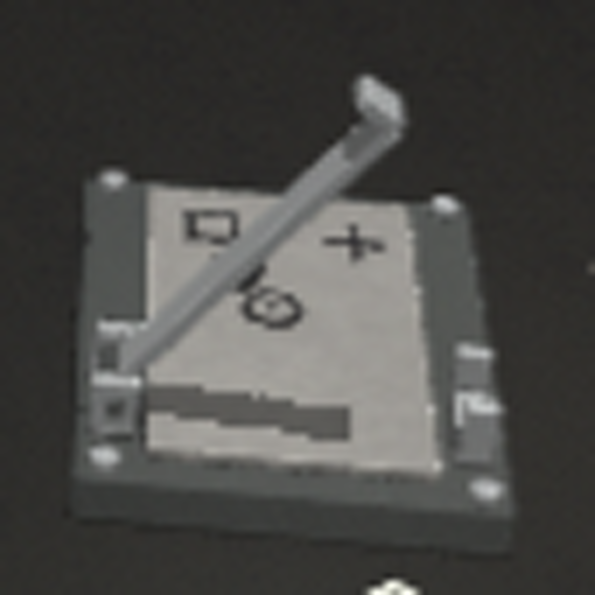

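View pics/s_s.png

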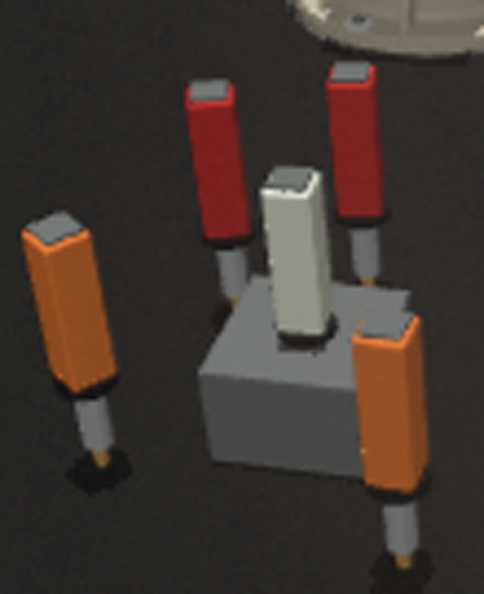

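The white probe is the one meant: it stands in the grey block, scene (177,165)/top (353,238). The others, at (159,165) and (191,163), are red, and (127,200) and (199,222) are orange. The ring, a circle with a dot, is at top crop (264,303); the cross and square are clearly different shapes. Next I'll measure.

```bash
cat > m.py <<'E'
from h import *
T=L('top0');S=L('scene0')
def tp(x,y,s=6/1.4,o=(95,165)): return (x+.5)/s-.5+o[0],(y+.5)/s-.5+o[1]
def th(x,y): return (T,)+tp(x,y)
def ts(x,y): return (T,)+tp(x,y,6,(290,190))
def sh(x,y): return (S,)+tp(x,y,7,(285,155))
def ss(x,y): return (S,)+tp(x,y,4.4,(110,130))
E
python3 - <<'E'
from m import *
np.set_printoptions(suppress=True,precision=4)
print('cam',-T['R'].T@T['t'],-S['R'].T@S['t'])
P={'ring':(th(264,303),sh(272,308)),'cross':(th(161,371),sh(353,241)),'sq':(th(260,425),sh(212,226)),
'scrA':(th(214,71),sh(487,489)),'scrB':(th(457,167),sh(104,456)),'scrC':(th(308,518),sh(113,179)),'scrD':(th(60,412),sh(445,204)),
'hinge1':(th(430,200),sh(115,380)),'hinge2':(th(403,262),sh(122,326)),
'catch1':(th(187,100),sh(485,405)),'catch2':(th(158,163),sh(476,351)),
'probetop':(ts(382,291),ss(292,180)),
'stand_f':(ts(240,124),None),}
for k,v in P.items():
    if v[1] is None: continue
    X,e=tri(*v); print(k,X,np.round(e,4),'depthT',dep(*v[0]),'depthS',dep(*v[1]))
for c in [(240,126),(508,240),(402,506),(130,386)]: print('stand',atz(*ts(*c),0.060),dep(*ts(*c)))
for c in [(206,55),(484,165),(325,537),(42,415)]: print('base',dep(*th(*c)))
print('ring z', atz(*th(264,303),.025))
# stand top center / handle corners
for c in [(357,236),(437,268),(406,347),(324,315)]: print('hand',atz(*ts(*c),0.155),dep(*ts(*c)))
for c in [(213,133),(200,140),(215,140),(300,180)]: print('bar',dep(*th(*c)))
for c in [(375,85),(385,105),(395,115),(375,135),(330,160)]: print('barS',dep(*sh(*c)))
E
```

```text
cam [ 0.4684 -0.0298  0.8035] [ 1.2791 -0.2188  0.6268]
ring [0.5344 0.1991 0.0274] [0.0003 0.0003] depthT [0.5346 0.1997 0.026 ] depthS [0.5358 0.198  0.0285]
cross [0.5036 0.2464 0.0285] [0.0003 0.0003] depthT [0.5039 0.2483 0.024 ] depthS [0.4999 0.2482 0.0256]
sq [0.4782 0.1997 0.0266] [0.0001 0.0001] depthT [0.4782 0.2003 0.025 ] depthS [0.48   0.1986 0.028 ]
scrA [0.6467 0.2272 0.0254] [0.0004 0.0004] depthT [0.6471 0.228  0.0243] depthS [0.6461 0.2273 0.0248]
scrB [0.597  0.1086 0.0254] [0.0006 0.0006] depthT [0.5976 0.1096 0.0229] depthS [0.5967 0.1082 0.0251]
scrC [0.4358 0.1764 0.0251] [0.0003 0.0003] depthT [0.4357 0.1774 0.0226] depthS [0.4359 0.176  0.0252]
scrD [0.4855 0.2947 0.0255] [0.0003 0.0003] depthT [0.4857 0.2959 0.0235] depthS [0.4895 0.2917 0.0285]
hinge1 [0.579 0.118 0.043] [0.0004 0.0004] depthT [0.5795 0.1189 0.0404] depthS [0.5777 0.1183 0.0418]
hinge2 [0.5508 0.131  0.0434] [0.0005 0.0005] depthT [0.551  0.1312 0.0402] depthS [0.5486 0.1326 0.0417]
catch1 [0.6283 0.2325 0.0465] [0.0005 0.0005] depthT [0.6286 0.2333 0.0457] depthS [0.6252 0.2341 0.0437]
ca
[... 373 characters left out ...]
4519 -0.1992  0.001 ]
stand [ 0.4912 -0.1051  0.06  ] [ 0.4915 -0.106   0.0502]
base [0.6609 0.2403 0.0004]
base [0.5995 0.0979 0.0155]
base [0.4269 0.1705 0.0181]
base [ 0.4849  0.315  -0.0012]
ring z [0.5347 0.2    0.025 ]
hand [ 0.5278 -0.1591  0.155 ] [ 0.528  -0.1595  0.1528]
hand [ 0.5186 -0.1802  0.155 ] [ 0.5187 -0.1806  0.1533]
hand [ 0.4974 -0.1704  0.155 ] [ 0.4974 -0.1706  0.1541]
hand [ 0.5065 -0.1489  0.155 ] [ 0.5066 -0.1492  0.1533]
bar [0.5947 0.1893 0.14  ]
bar [0.5888 0.1889 0.1567]
bar [0.5922 0.1892 0.1373]
bar [0.5812 0.1645 0.0974]
barS [0.5913 0.192  0.1577]
barS [0.5974 0.1931 0.1536]
barS [0.6011 0.1952 0.1516]
barS [0.6013 0.189  0.1451]
barS [0.5852 0.1835 0.1264]
```

```bash
cat > g.py <<'E'
from h import *
from scipy.spatial.transform import Rotation as Ro
np.set_printoptions(suppress=True,precision=3)
HG=np.array([.565,.1245,0]); ys=np.array([.3925,.9198,0]); xs=np.array([.9198,-.3925,0])
def cur():
    s=monitor.sense(); w,x,y,z=s['eef_rot']; return s,np.array(s['ee_pos']),Ro.from_quat([x,y,z,w])
def tgtR(jaw):  # tool x down, tool y along jaw
    x=np.array([0,0,-1.]); y=np.array(jaw,float); y/=np.linalg.norm(y); return Ro.from_matrix(np.c_[x,y,np.cross(x,y)])
def to(p,R=None,P=None,R0=None):
    s,p0,r0=cur(); P=p0 if P is None else P; r0=r0 if R0 is None else R0
    sh=r0.inv().apply(np.array(p)-P)/.03
    rv=np.zeros(3) if R is None else (r0.inv()*R).as_rotvec(degrees=True)/8
    return np.r_[sh,rv]
E
python3 - <<'E'
from g import *
s,p,r=cur(); print(r.as_matrix(),np.degrees(np.arctan2(*r.as_matrix()[[1,0],1])))
for j in (xs,-xs): print(to(HG+.029*ys+[0,0,.2],tgtR(j)))
E
```

```text
[[-0.001  0.33   0.944]
 [-0.001  0.944 -0.33 ]
 [-1.    -0.001 -0.   ]] 70.70329239088173
[ 1.028 -8.047 16.47  11.727  0.007  0.009]
[  1.028  -8.047  16.47  -10.773  -0.009   0.007]
```

```bash
python3 -m creep '[[0.1,-0.7,1.4,-0.9,0,0],[0.2,-1.4,2.8,-1.8,0,0],[0.2,-2.1,4.2,-2.7,0,0],[0.3,-2.8,5.6,-3.6,0,0],[0.4,-3.5,7,-4.5,0,0],[0.5,-4.2,8.4,-5.4,0,0],[0.6,-4.9,9.8,-6.3,0,0],[0.7,-5.6,11.2,-7.2,0,0],[0.8,-6.3,12.6,-8.1,0,0],[0.9,-7,14,-9,0,0],[1,-7.5,15.3,-9.9,0,0],[1,-8.05,16.47,-10.77,0,0]]' 1 40; python3 - <<'E'
from g import *
print(cur()[1],to(HG+.029*ys+[0,0,.115],tgtR(-xs)), monitor.sense()['grip_width'])
save('wrist','w1',None,1.5)
E
```

```text
time_s: 1.35
ee_pos: [0.5776, 0.1497, 0.2004]
eef_rot: [0.589, -0.391, 0.59, 0.391]
wrist_force: [0.7, 0.6, -0.0]
grip_width: 0.0001
[0.578 0.15  0.2  ] [ 2.847  0.054  0.029  0.027 -0.003 -0.007] 0.00013814444457010708
```

View pics/w1.png

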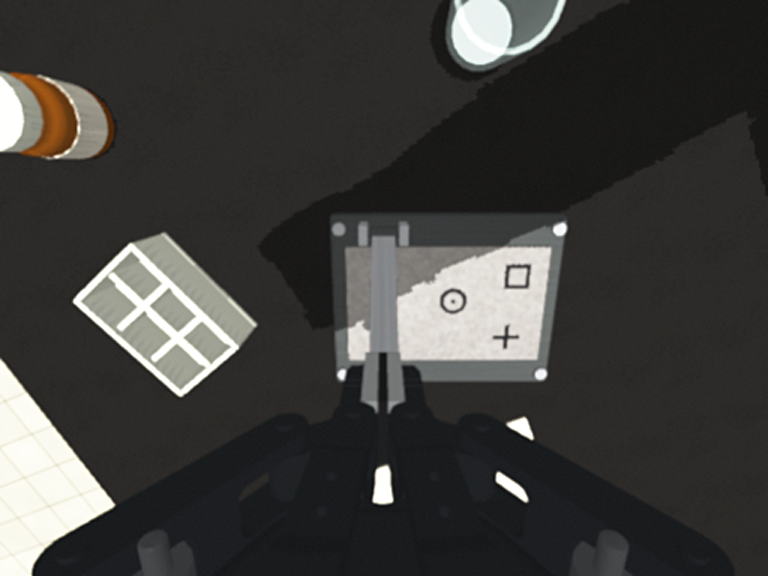

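```bash
python3 -m creep '[[0.7,0.05,0.03,0.03,0,0],[1.5,0.05,0.03,0.03,0,0],[2.3,0.05,0.03,0.03,0,0],[2.85,0.05,0.03,0.03,0,0],[2.85,0.05,0.03,0.03,0,0]]'; python3 - <<'E'
from g import *
print(cur()[1],to(HG+.029*ys+[0,0,.115],tgtR(-xs)))
save('scene','s2',(260,110,380,250),4.2)
E
```

```text
time_s: 1.9
ee_pos: [0.5731, 0.1527, 0.1128]
eef_rot: [0.589, -0.387, 0.593, 0.389]
wrist_force: [-1.0, 0.2, -0.0]
grip_width: 0.0002
[0.573 0.153 0.113] [-0.074 -0.12  -0.005 -0.037 -0.021 -0.037]
```

View pics/s2.png

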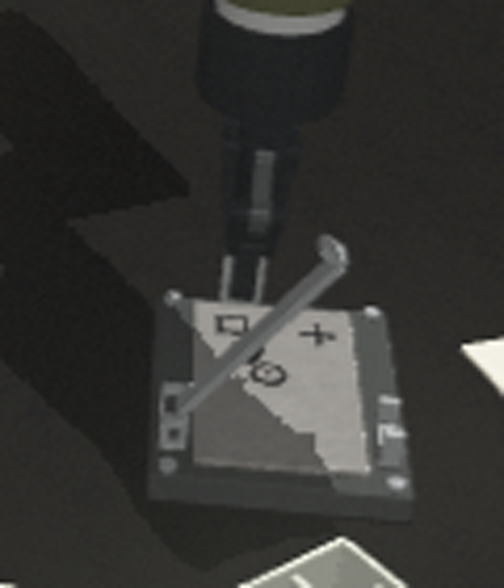

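The fingers are on the hinge side of the raised bar, with the lip clear at crop (335,255). I'll push along the arc.

```bash
python3 -m creep '[[-0.1,-0.1,0.4,0,0,0],[0.1,-0.1,0.8,0,0,0],[0.3,-0.1,1.0,0,0,0],[0.5,-0.1,1.17,0,0,0],[0.75,-0.1,1.35,0,0,0],[1.0,-0.1,1.5,0,0,0]]'; python3 - <<'E'
from g import *
print(cur()[1],(cur()[1]-HG)@ys,(cur()[1]-HG)@xs,monitor.sense()['wrist_force'])
save('scene','s3',(260,110,380,250),4.2)
E
```

```text
time_s: 2.55
ee_pos: [0.5961, 0.1935, 0.0851]
eef_rot: [0.591, -0.388, 0.591, 0.388]
wrist_force: [0.1, -0.8, 0.6]
grip_width: -0.0001
[0.596 0.193 0.085] 0.07567980728203674 0.0015478849021791023 [ 0.121 -0.843  0.647]
```

View pics/s3.png

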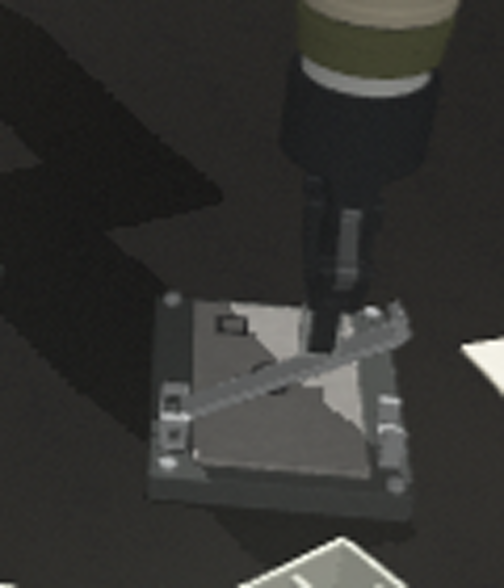

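The bar is going down with the fingers, now about 30° open.

```bash
python3 -m creep '[[0.25,0,0.11,0,0,0],[0.5,0,0.2,0,0,0],[0.72,0,0.28,0,0,0],[0.94,0,0.34,0,0,0],[1.12,0,0.38,0,0,0],[1.29,0,0.4,0,0,0],[1.45,0,0.4,0,0,0],[1.55,0,0.4,0,0,0],[1.55,0,0.4,0,0,0]]'; python3 - <<'E'
from g import *
print(cur()[1],(cur()[1]-HG)@ys,monitor.sense()['wrist_force'])
E
```

```text
time_s: 3.5
ee_pos: [0.6005, 0.2038, 0.0387]
eef_rot: [0.591, -0.388, 0.591, 0.388]
wrist_force: [-0.6, -0.0, 0.7]
grip_width: 0.0
[0.601 0.204 0.039] 0.08692473258147504 [-0.572 -0.005  0.744]
```

```bash
python3 -m creep '[[0.05,0,0,0,0,0],[0.1,0,0,0,0,0],[0.1,0,0,0,0,0]]'; python3 -m creep '[[0.05,0,0,0,0,0],[0.1,0,0,0,0,0],[0.1,0,0,0,0,0]]'
```

```text
time_s: 3.8
ee_pos: [0.6009, 0.204, 0.0363]
eef_rot: [0.591, -0.388, 0.591, 0.388]
wrist_force: [-0.3, 0.2, 0.0]
grip_width: 0.0002
time_s: 4.1
ee_pos: [0.6012, 0.204, 0.0359]
eef_rot: [0.591, -0.389, 0.59, 0.388]
wrist_force: [-5.7, -1.9, 13.9]
grip_width: 0.0001
```

The force rose to 14 N at z = 36 mm, which is the end stop. I'll lift and check.

```bash
python3 -m creep '[[-0.5,0,0,0,0,0],[-1.5,0,-0.3,0,0,0],[-2.8,0,-1,0,0,0],[-4.2,0,-2,0,0,0],[-5.5,0,-3,0,0,0],[-6.6,0,-3.6,0,0,0],[-6.6,0,-3.6,0,0,0]]' -1; python3 - <<'E'
from g import *
s,p,r=cur();print(p)
save('scene','s4',(260,110,380,250),4.2)
save('wrist','w4',None,1.5)
# probe target
for j in ([.906,-.4226,0],[-.906,.4226,0]): print(to([.5126,-.1647,.25],tgtR(j)))
E
```

```text
time_s: 4.8
ee_pos: [0.56, 0.1031, 0.2374]
eef_rot: [0.594, -0.389, 0.589, 0.386]
wrist_force: [0.1, 0.2, 0.2]
grip_width: 0.0849
[0.56  0.103 0.237]
[ -0.593  -2.161  -8.845 -22.304  -0.028   0.017]
[-0.593 -2.161 -8.845  0.196  0.011  0.018]
```

View pics/s4.png

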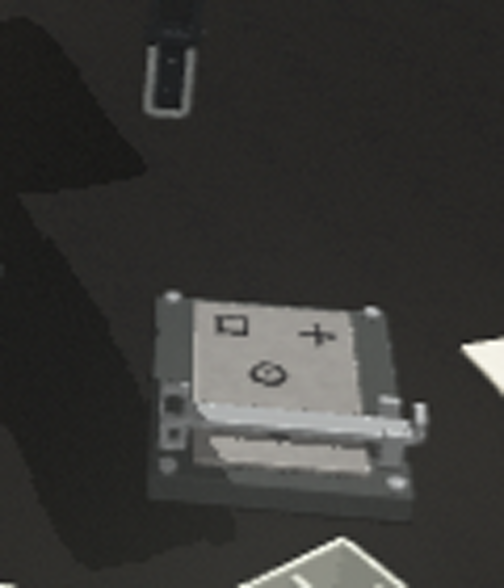

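View pics/w4.png

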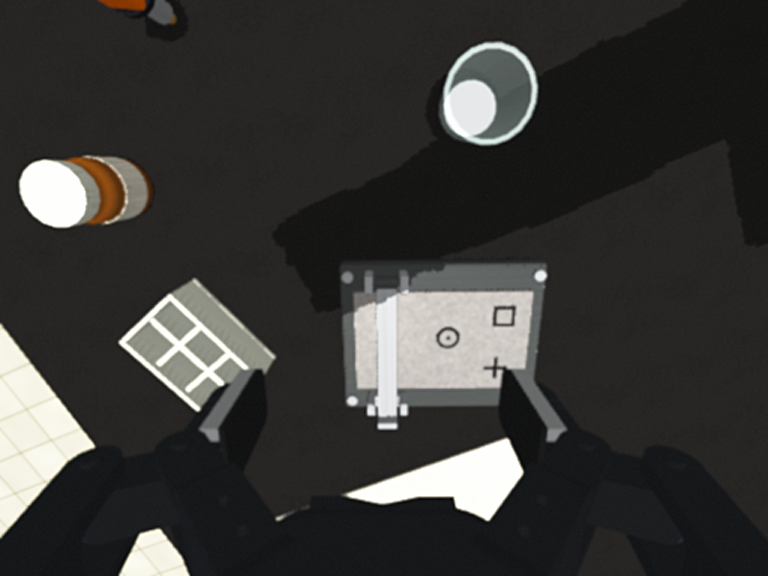

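The bar lies level between the catch cheeks, in both views, with the lip just beyond the catch. Next I'll move above the probe.

```bash
python3 - <<'E'
from g import *
d=L('w4');print('ring wrist',atz(d,(447.5+.5)/1.5-.5,(337.5+.5)/1.5-.5,.025))
E
python3 -m creep '[[-0.1,-0.3,-1.4,0,0,0],[-0.2,-0.7,-2.8,0.1,0,0],[-0.3,-1,-4.2,0.1,0,0],[-0.4,-1.3,-5.6,0.2,0,0],[-0.5,-1.7,-7,0.2,0,0],[-0.6,-2,-8.2,0.2,0,0],[-0.6,-2.16,-8.85,0.2,0,0],[-0.6,-2.16,-8.85,0.2,0,0]]'; python3 - <<'E'
from g import *
s,p,r=cur();print(p)
save('wrist','w5',None,1.5)
print(to([.5126,-.1647,.25],tgtR([-.906,.4226,0])))
E
```

```text
ring wrist [0.537 0.201 0.025]
time_s: 5.7
ee_pos: [0.5116, -0.1663, 0.2471]
eef_rot: [0.596, -0.378, 0.598, 0.38]
wrist_force: [-0.5, -0.0, -0.4]
grip_width: 0.0856
[ 0.512 -0.166  0.247]
[-0.089 -0.025  0.017 -0.009  0.004 -0.023]
```

View pics/w5.png

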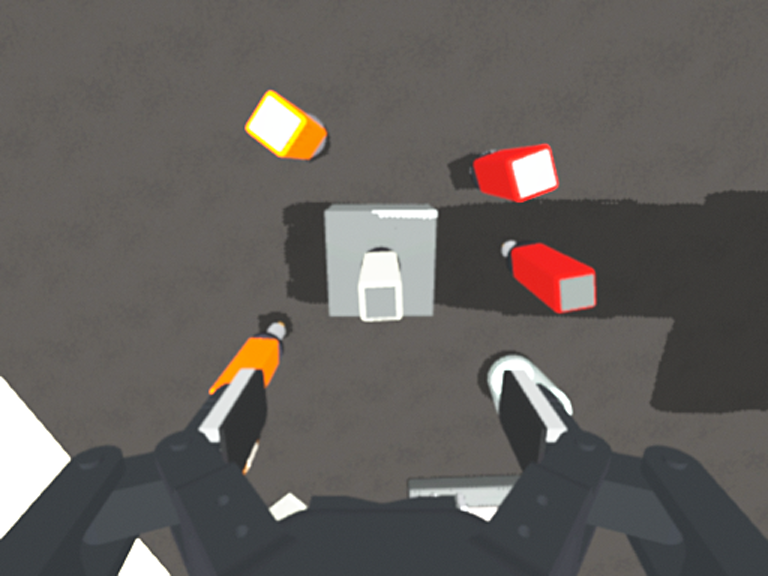

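The white probe, at (380,300), sits squarely between the jaws, and the red and orange look-alikes are clear. I'll check its position from this view, then descend.

```bash
python3 - <<'E'
from g import *
d=L('w5')
f=lambda x,y:((x+.5)/1.5-.5,(y+.5)/1.5-.5)
print('wrist',atz(d,*f(380,302),.155),'dep',dep(d,*f(380,302)))
print(tri((d,)+f(380,302),(L('top0'),(382.5)/6-.5+290,(291.5)/6-.5+190)))
for c in [(364,287),(396,287),(399,320),(363,321)]: print(atz(d,*f(*c),.155))
E
python3 -m creep '[[0.5,0,0,0,0,0],[1.2,0,0,0,0,0],[1.9,0,0,0,0,0],[2.5,0,0,0,0,0],[2.5,0,0,0,0,0]]'; python3 - <<'E'
from g import *
s,p,r=cur();print(p)
save('wrist','w6',None,1.5)
print(to([.5126,-.1647,.093],tgtR([-.906,.4226,0])))
E
```

```text
wrist [ 0.515 -0.164  0.155] dep [ 0.515 -0.165  0.157]
(array([ 0.514, -0.165,  0.157]), [np.float64(0.0013409939550831189), np.float64(0.0013409939550829205)])
[ 0.52  -0.177  0.155]
[ 0.503 -0.169  0.155]
[ 0.51  -0.148  0.155]
[ 0.53  -0.157  0.155]
time_s: 6.25
ee_pos: [0.5104, -0.1618, 0.1707]
eef_rot: [0.595, -0.379, 0.597, 0.383]
wrist_force: [0.1, 0.2, -0.0]
grip_width: 0.0856
[ 0.51  -0.162  0.171]
[ 2.648 -0.086 -0.052  0.018  0.004 -0.032]
```

View pics/w6.png

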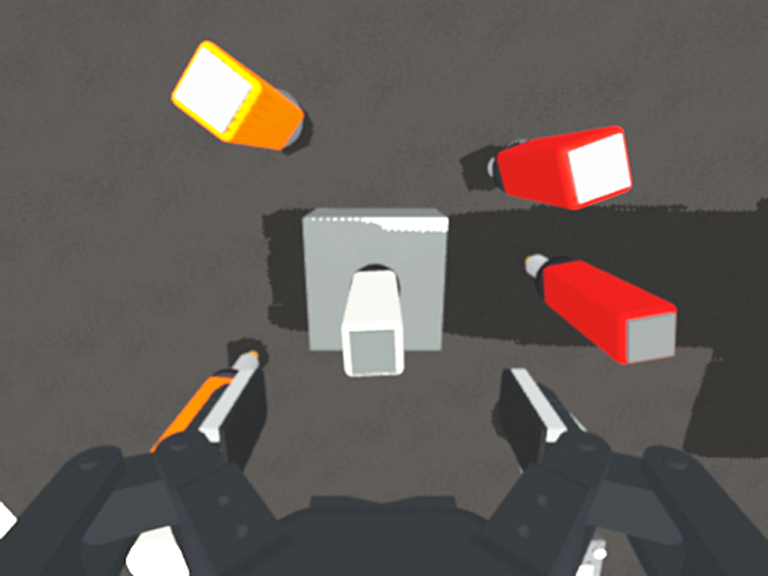

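```bash
python3 -m creep '[[0.5,-0.09,-0.06,0,0,-0.03],[1,-0.09,-0.06,0,0,-0.03],[1.6,-0.09,-0.06,0,0,-0.03],[2.2,-0.09,-0.06,0,0,-0.03],[2.62,-0.09,-0.06,0,0,-0.03],[2.62,-0.09,-0.06,0,0,-0.03],[2.62,-0.09,-0.06,0,0,-0.03]]'; python3 - <<'E'
from g import *
s,p,r=cur();print(p)
save('wrist','w7',None,1.5)
print(to([.5130,-.1647,.093],tgtR([-.906,.4226,0])),s['wrist_force'])
E
```

```text
time_s: 7.0
ee_pos: [0.5143, -0.1671, 0.0963]
eef_rot: [0.597, -0.382, 0.595, 0.379]
wrist_force: [0.2, -0.2, -0.5]
grip_width: 0.0855
[ 0.514 -0.167  0.096]
[0.122 0.088 0.057 0.006 0.001 0.04 ] [ 0.165 -0.23  -0.474]
```

View pics/w7.png

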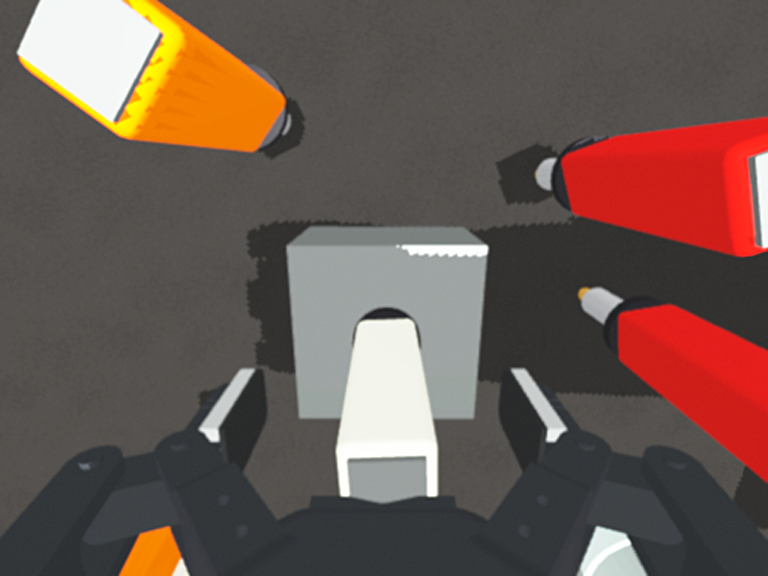

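The handle is between the pads: its axis is at column ~387 against a jaw midline of ~383. I'll close the gripper.

```bash
python3 -m creep '[[0,0,0,0,0,0],[0,0,0,0,0,0],[0,0,0,0,0,0],[0,0,0,0,0,0],[0,0,0,0,0,0],[0,0,0,0,0,0]]' 1 60; python3 - <<'E'
from g import *
s,p,r=cur();print(p,r.as_matrix(),s['wrist_force'],s['wrist_torque'])
E
```

```text
time_s: 7.65
ee_pos: [0.514, -0.1674, 0.096]
eef_rot: [0.597, -0.381, 0.595, 0.379]
wrist_force: [-0.8, 0.7, 2.8]
grip_width: 0.0255
[ 0.514 -0.167  0.096] [[ 0.004 -0.906  0.422]
 [-0.002  0.422  0.906]
 [-1.    -0.005 -0.   ]] [-0.801  0.671  2.767] [ 0.002  0.169 -0.01 ]
```

```bash
python3 -m creep '[[-0.3,0,0,0,0,0],[-0.8,0,0,0,0,0],[-1.4,0,0,0,0,0],[-2,0,0,0,0,0],[-2.6,0,0,0,0,0],[-3.2,0,0,0,0,0],[-3.8,0,0,0,0,0],[-4.2,0,0,0,0,0],[-4.4,0,0,0,0,0],[-4.4,0,0,0,0,0]]'; python3 - <<'E'
from g import *
s,p,r=cur();print(p,s['wrist_force'],s['grip_width'])
save('scene','s8',(90,60,260,260),3)
save('top','t8',None,1.5)
RG=np.array([.535,.2,0.2])
print(to([.535,.2,p[2]],tgtR([-.9198,.3925,0])))
E
```

```text
time_s: 8.65
ee_pos: [0.5137, -0.1672, 0.2282]
eef_rot: [0.597, -0.382, 0.595, 0.379]
wrist_force: [-0.0, -0.2, -1.2]
grip_width: 0.0252
[ 0.514 -0.167  0.228] [-0.002 -0.181 -1.233] 0.0252467134576559
[-0.056  4.5   11.394 -0.233  0.001  0.021]
```

View pics/s8.png

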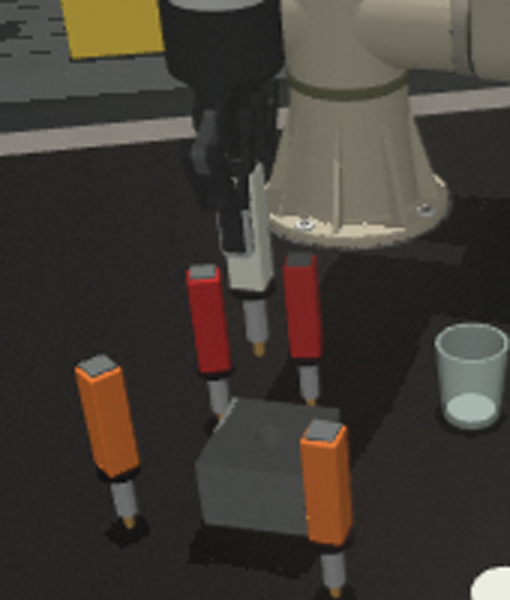

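View pics/t8.png

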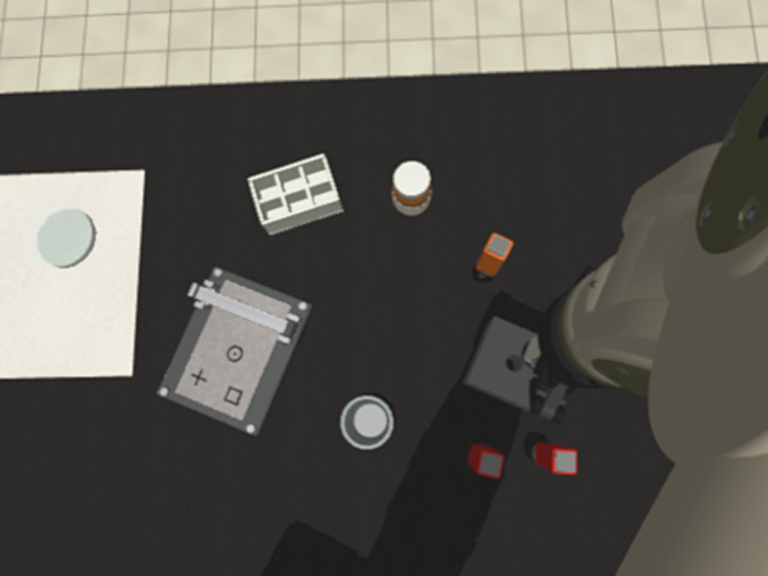

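The white probe is out of the stand and upright, with its tip at crop (259,352) above the stand. The bystanders are in place and the bar is in its catch. I'll move over the ring.

```bash
python3 -m creep '[[0,0.25,0.6,0,0,0],[0,0.7,1.7,0,0,0],[0,1.2,3,0,0,0],[0,1.7,4.3,-0.1,0,0],[0,2.2,5.6,-0.1,0,0],[0,2.7,6.9,-0.1,0,0],[0,3.2,8.2,-0.2,0,0],[0,3.7,9.4,-0.2,0,0],[0,4.1,10.4,-0.2,0,0],[0,4.4,11.1,-0.2,0,0],[0,4.5,11.4,-0.2,0,0],[0,4.5,11.4,-0.2,0,0]]'; python3 -m creep '[[0.7,0,0,0,0,0],[1.5,0,0,0,0,0],[2,0,0,0,0,0],[2.2,0,0,0,0,0],[2.2,0,0,0,0,0],[2.2,0,0,0,0,0]]'; python3 - <<'E'
from g import *
s,p,r=cur();print(p,r.as_matrix(),s['wrist_force'],s['grip_width'])
save('scene','s9',(285,145,385,245),6)
save('wrist','w9',None,1.5)
save('top','t9',(95,165,220,300),4)
E
```

```text
time_s: 9.95
ee_pos: [0.5349, 0.2009, 0.226]
eef_rot: [0.591, -0.39, 0.59, 0.388]
wrist_force: [-1.1, -0.6, -2.5]
grip_width: 0.0253
time_s: 10.55
ee_pos: [0.5362, 0.1993, 0.1619]
eef_rot: [0.592, -0.389, 0.59, 0.387]
wrist_force: [-0.4, 1.0, -0.8]
grip_width: 0.0255
[0.536 0.199 0.162] [[ 0.005 -0.918  0.398]
 [-0.002  0.398  0.918]
 [-1.    -0.005  0.   ]] [-0.36   0.955 -0.776] 0.02546878827151314
```

View pics/s9.png

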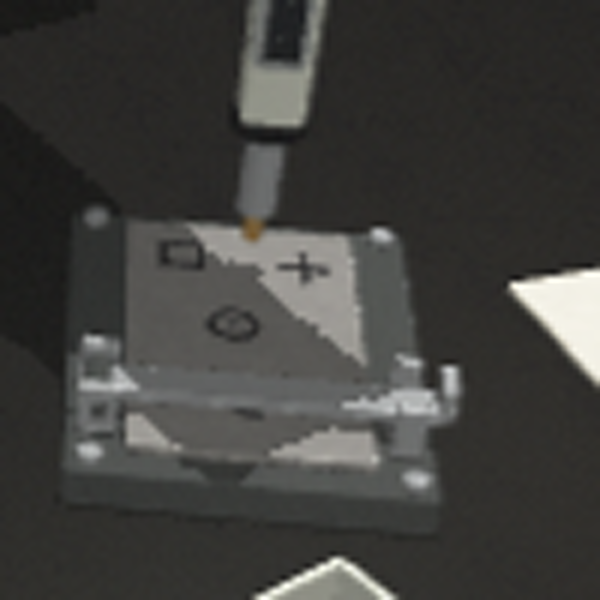

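View pics/w9.png

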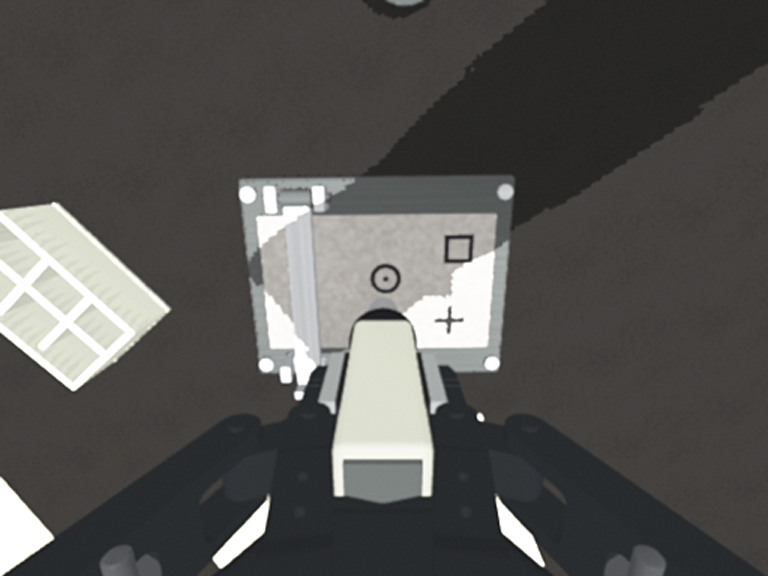

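View pics/t9.png

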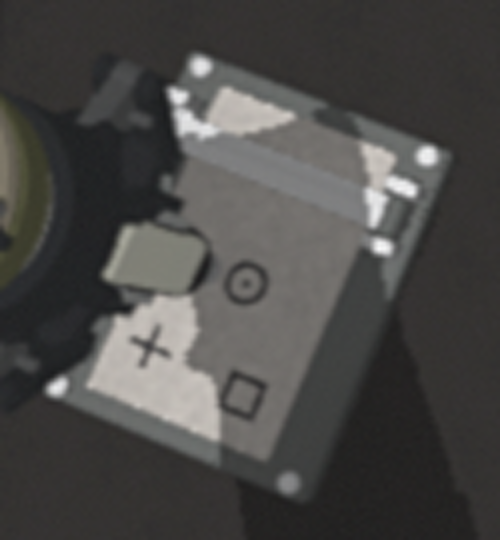

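```bash
python3 - <<'E'
from g import *
S=L('s9');T=L('t9');W=L('w9')
p=np.array([.5362,.1993,.1619]); 
for off in (0,.002): 
  X=p+[0,0,-.091]
  for d,n,o,s in((S,'s',(285,145),6),(T,'t',(95,165),4),(W,'w',(0,0),1.5)):
    u=np.array(proj(d,X)); print(n,u,(u-o+.5)*s-.5)
  break
u=((252+.5)/6-.5+285,(240+.5)/6-.5+145)
for z in(.066,.071,.076): print(z,atz(S,*u,z))
print('depth tip',[dep(S,u[0],u[1]-k) for k in(1,2,3)])
f=lambda x,y:((x+.5)/1.5-.5,(y+.5)/1.5-.5)
print('ringW',atz(W,*f(385.5,278.5),.025),'ringS',atz(S,(233.5)/6-.5+285,(323.5)/6-.5+145,.025),'ringT',atz(T,(246.5)/4-.5+95,(283.5)/4-.5+165,.025))
crop('t9','t9b',(130,205,170,245),14)
crop('w9','w9b',(225,170,285,215),12)
E
```

```text
s [326.024 184.876] [248.643 241.757]
t [149.634 232.585] [220.035 271.839]
w [257.053 197.396] [385.83  296.345]
0.066 [0.529 0.205 0.066]
0.071 [0.535 0.201 0.071]
0.076 [0.542 0.197 0.076]
depth tip [array([0.538, 0.199, 0.076]), array([0.539, 0.198, 0.08 ]), array([0.535, 0.2  , 0.08 ])]
ringW [0.537 0.201 0.025] ringS [0.531 0.201 0.025] ringT [0.535 0.2   0.025]
```

View pics/t9b.png

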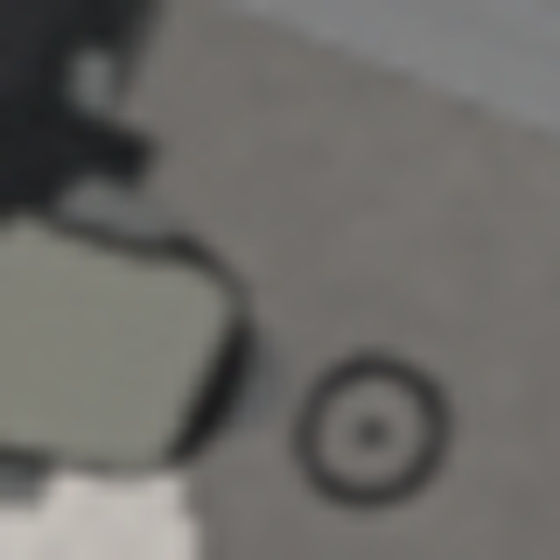

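View pics/w9b.png

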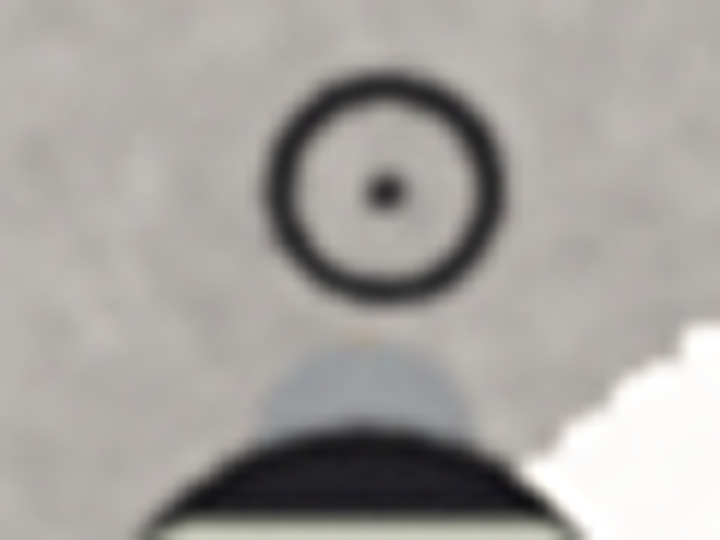

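The ring, with its dot, is just beyond the hanging tip in the wrist view: dot at crop (386,192), shaft end at crop (365,340). I'll go lower for a comparison with less parallax.

```bash
python3 -m creep '[[0.3,0,0,0,0,0],[0.6,0,0,0,0,0],[0.9,0,0,0,0,0],[1.1,0,0,0,0,0],[1.1,0,0,0,0,0],[1.1,0,0,0,0,0]]'; python3 - <<'E'
from g import *
s,p,r=cur();print(p,s['wrist_force'],s['grip_width'])
save('scene','s10',(300,165,350,215),12)
save('wrist','w10',(225,170,285,215),12)
save('top','t10',(130,205,170,245),14)
X=np.array([p[0],p[1],p[2]-.091])
for n,o,sc in(('s10',(300,165),12),('w10',(225,170),12),('t10',(130,205),14)):
    u=np.array(proj(L(n),X)); print(n,(u-o+.5)*sc-.5)
    for R in ([.535,.2,.025],):
      u=np.array(proj(L(n),R)); print('ring',(u-o+.5)*sc-.5)
E
```

```text
time_s: 11.3
ee_pos: [0.5356, 0.1998, 0.1278]
eef_rot: [0.592, -0.39, 0.59, 0.387]
wrist_force: [0.2, -0.4, -1.6]
grip_width: 0.0255
[0.536 0.2   0.128] [ 0.157 -0.376 -1.602] 0.025530204382196896
s10 [298.994 374.929]
ring [291.719 418.051]
w10 [390.396 336.418]
ring [398.138 289.152]
t10 [351.006 417.499]
ring [373.806 428.755]
```

View pics/s10.png

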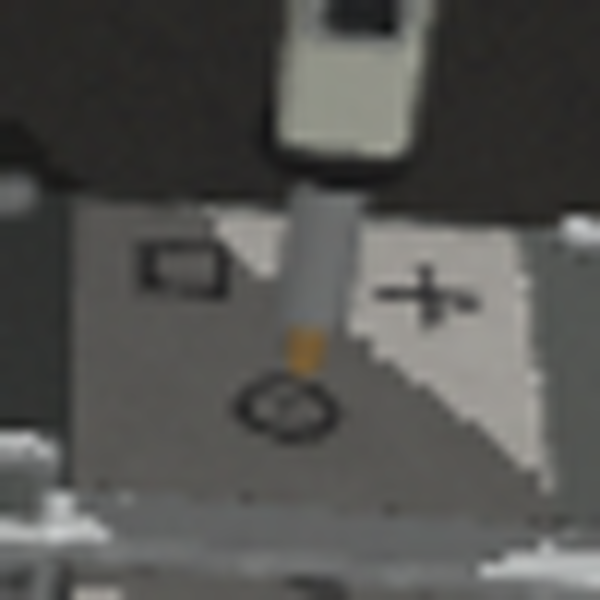

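View pics/w10.png

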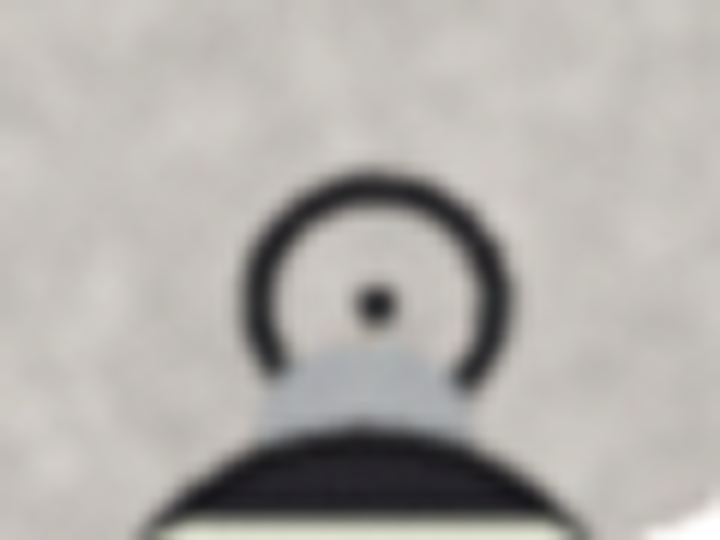

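View pics/t10.png

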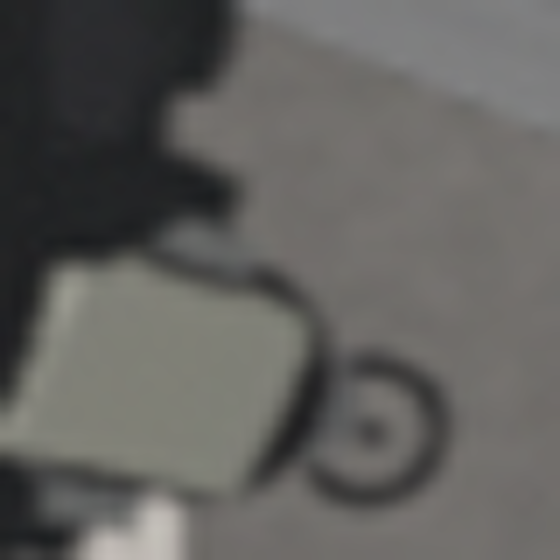

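```bash
python3 - <<'E'
from g import *
from scipy.optimize import least_squares
s,p,r=cur(); W=L('w10');S=L('s10')
q=lambda n,X,o,sc:(np.array(proj(L(n),X))-o+.5)*sc-.5
for off in(0,.002,.004):
  b=p+ys*off+[0,0,-.091]
  print(off,'tipedge',q('w10',b-ys*.004,(225,170),12),'shaft',q('w10',b-ys*.008+[0,0,.015],(225,170),12),'collar',q('w10',b-ys*.016+[0,0,.055],(225,170),12),q('w10',b-ys*.016+[0,0,.061],(225,170),12))
print('handle top front edge', [q('w10',p+ys*(o+k)+[0,0,-.091+.15],(0,0),1.5) for o in(0,.004) for k in (-.013,.013)])
# scene: tip unpressed measured (305,374); triangulated at plane z for tip height
for z in(.031,.0345,.037): print(z, atz(S,(305.5)/12-.5+300,(374.5)/12-.5+165,z))
print('ring scene',atz(S,288.5/12-.5+300,409.5/12-.5+165,.025), 'wrist',atz(W,376.5/12-.5+225,303.5/12-.5+170,.025))
E
```

```text
0 tipedge [384.155 292.954] shaft [384.399 301.96 ] collar [385.357 376.914] [385.586 411.176]
0.002 tipedge [384.219 318.193] shaft [384.467 328.886] collar [385.436 409.39 ] [385.667 444.553]
0.004 tipedge [384.283 343.307] shaft [384.535 355.668] collar [385.515 441.657] [385.748 477.708]
handle top front edge [array([386.1  , 438.971]), array([386.261, 522.094]), array([386.127, 452.638]), array([386.283, 533.77 ])]
0.031 [0.528 0.205 0.031]
0.0345 [0.533 0.203 0.034]
0.037 [0.536 0.201 0.037]
ring scene [0.532 0.201 0.025] wrist [0.537 0.2   0.025]
```

Wrist and scene views agree that the tip is about 2.3 mm too far along the bar direction, so I'll correct that and go down.

```bash
python3 -m creep '[[0.05,0.02,-0.08,0,0,0],[0.15,0.02,-0.08,0,0,0],[0.25,0.02,-0.08,0,0,0],[0.25,0.02,-0.08,0,0,0],[0.25,0.02,-0.08,0,0,0]]'; for i in 1 2 3; do python3 -m creep '[[0,0,0,0,0,0]]' | grep -E 'pos|force'; done; python3 - <<'E'
from g import *
save('scene','s11',(300,165,350,215),12)
save('wrist','w11',(225,170,285,215),12)
E
```

```text
time_s: 11.95
ee_pos: [0.5342, 0.1978, 0.1204]
eef_rot: [0.592, -0.39, 0.59, 0.387]
wrist_force: [0.2, 1.0, -1.6]
grip_width: 0.0254
ee_pos: [0.5344, 0.1979, 0.1207]
wrist_force: [-1.0, -0.7, -2.2]
ee_pos: [0.5344, 0.1979, 0.1207]
wrist_force: [0.0, -0.0, -1.9]
ee_pos: [0.5344, 0.1979, 0.1208]
wrist_force: [-0.5, 0.8, -1.6]
```

View pics/s11.png

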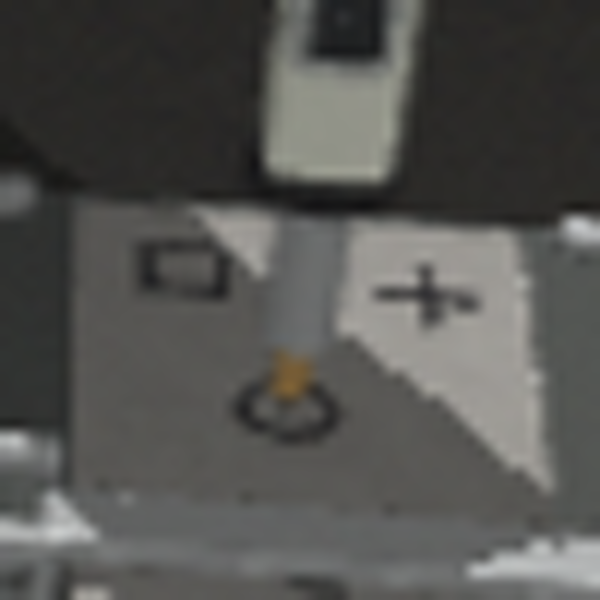

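View pics/w11.png

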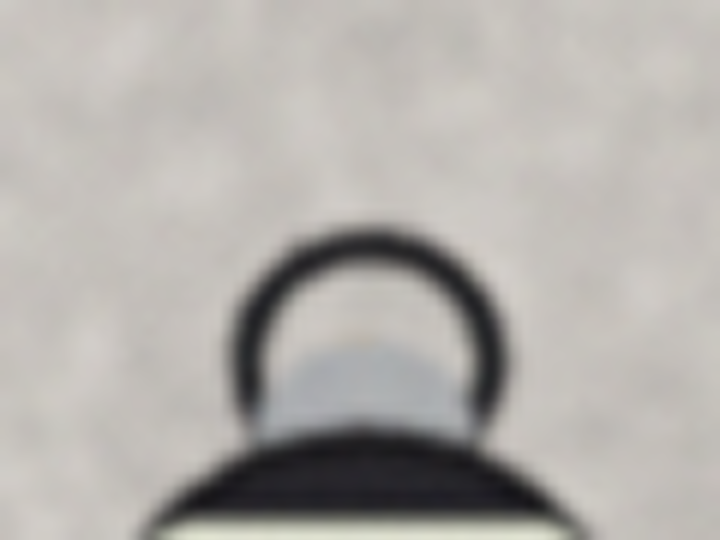

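It's lined up: ring centre ≈(368,362) and tip axis at column 367 in the wrist crop, with the scene view agreeing. The z-force in free air is −1.8 N. I'll press in small steps.

```bash
for k in 1 2 3; do python3 -m creep '[[0.04,0,0,0,0,0],[0.08,0,0,0,0,0],[0.08,0,0,0,0,0],[0.08,0,0,0,0,0]]' | grep -E 'pos|force'; python3 -m creep '[[0,0,0,0,0,0]]' | grep force;python3 -m creep '[[0,0,0,0,0,0]]' | grep force; done
```

```text
ee_pos: [0.5343, 0.1978, 0.1182]
wrist_force: [0.6, 0.3, -2.3]
wrist_force: [-0.3, -0.5, -1.7]
wrist_force: [-0.7, -0.0, -1.9]
ee_pos: [0.5344, 0.1979, 0.1159]
wrist_force: [0.1, 0.6, -0.6]
wrist_force: [-0.1, -0.3, -1.9]
wrist_force: [0.4, 0.2, -0.9]
ee_pos: [0.5344, 0.1978, 0.1135]
wrist_force: [0.2, 1.1, -0.6]
wrist_force: [1.0, -0.6, 0.4]
wrist_force: [-0.4, -0.3, -0.6]
```

```bash
python3 -m creep '[[0.04,0,0,0,0,0],[0.08,0,0,0,0,0],[0.08,0,0,0,0,0],[0.08,0,0,0,0,0]]' | grep -E 'pos|force'; for k in 1 2 3 4 5 6; do python3 -m creep '[[0,0,0,0,0,0]]' | grep force;done;  python3 - <<'E'
from g import *
s,p,r=cur();print(s['time_s'],p,r.as_matrix()[:,0],s['grip_width'])
save('scene','s12',(285,145,385,245),6)
save('scene','s12b',(300,165,350,215),12)
save('wrist','w12',None,1.5)
save('top','t12',None,1.5)
E
```

```text
ee_pos: [0.5344, 0.1978, 0.1111]
wrist_force: [0.4, 0.2, 1.3]
wrist_force: [0.6, -0.1, 0.9]
wrist_force: [0.3, -0.3, 0.7]
wrist_force: [-0.3, 0.2, 0.2]
wrist_force: [-0.4, -0.5, 1.4]
wrist_force: [0.0, -0.7, 0.8]
wrist_force: [0.6, -0.7, 0.8]
15.15 [0.534 0.198 0.111] [ 0.004 -0.002 -1.   ] 0.025428958071233746
```

View pics/s12b.png

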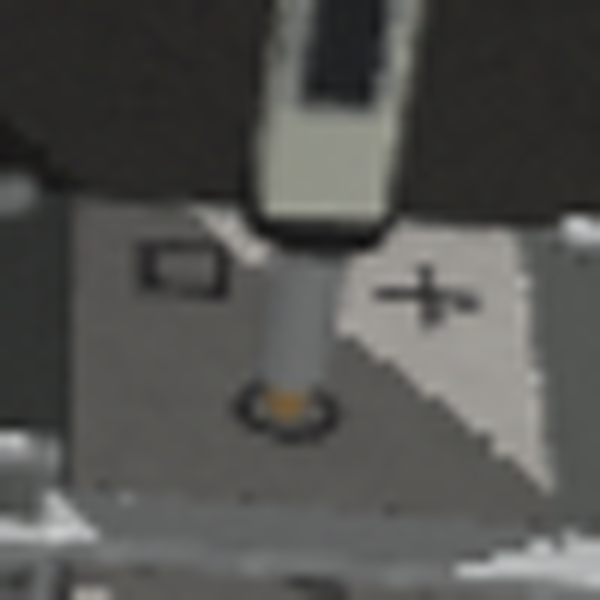

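View pics/w12.png

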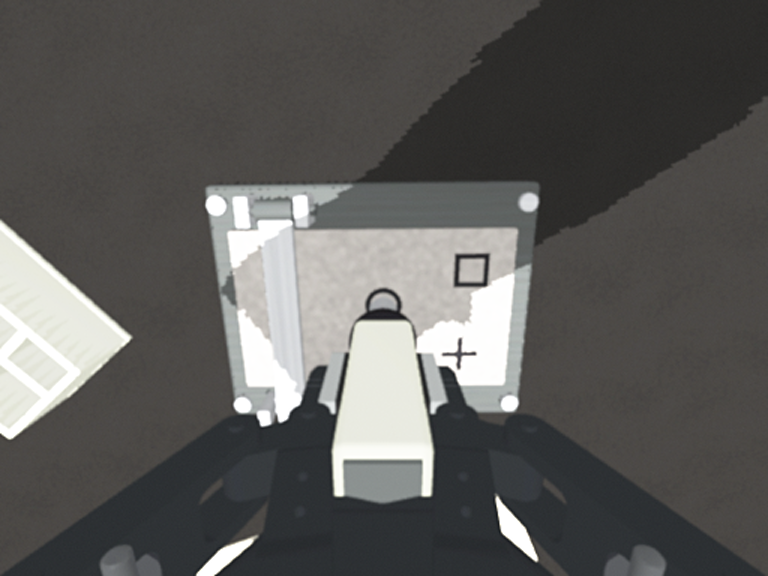

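View pics/t12.png

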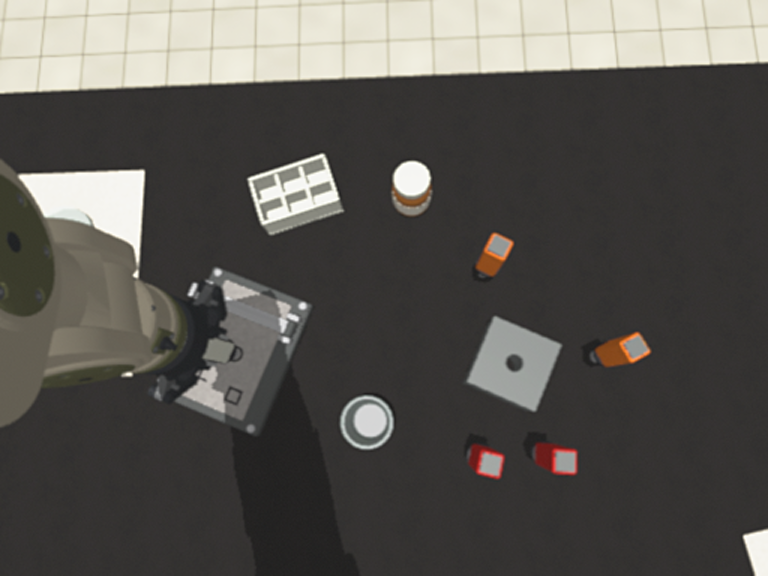

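View pics/s12.png

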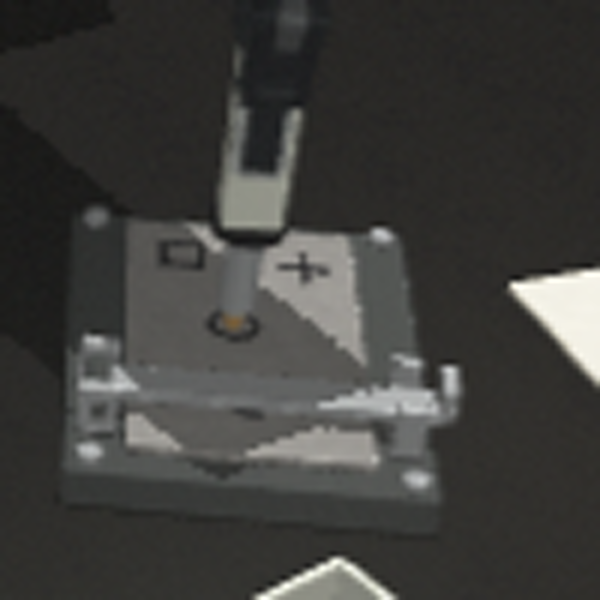

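The tip sits on the ring centre: brass at (288,406) and ring centre at (288,409) in the 12x scene crop. The press is about 2.7 N, which is a bit over halfway into the tip's travel. The bar is closed, the bystanders haven't moved and the tool is vertical, so I'm handing in.

```bash
python3 - <<'E'
from workcell import order, monitor
print(order.hand_in()); s=monitor.sense(); print(s['time_s'],s['wrist_force'],s['grip_width'])
E
```

```text
the job is handed in; nothing more can be done
None
the job is handed in; nothing more can be done
```

The bar is closed in its catch and the arm is holding the probe upright on the ring with a light press. I handed the job in at about 15 s of the 64 s allowed.

- **Bar:** I pushed it down until it hit the end stop, where the force rose to about 14 N at z = 36 mm. Both the scene and wrist views then showed it level between the catch cheeks.
- **Probe:** I took the white one, not the orange or red look-alikes, gripped it at 25 mm wide and lifted it straight out of the stand.
- **Placing:** The scene and wrist views both showed the tip about 2.3 mm off the ring, and I corrected that before touching down. In the last scene picture the tip was on the ring's centre to within about 1 mm.
- **Press:** The force was about 2.7 N above the free-air reading, so the tip is about 5 to 5.5 mm into its 10 mm travel. The height change gave nearly the same depth (about 5 mm). The tool was vertical to about 0.3°.
- **Bystanders:** The jar, beaker and tip box were where they started in the last top view.

Two checks were weaker than the rest:
- **Noise and calibration:** Single force readings scattered by about 0.6 N, so I averaged several. The cameras disagreed by 2–5 mm on absolute positions, so I lined the tip up with the ring within each view.
- **After hand-in:** No reading was possible, so the final second of holding is unchecked.

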